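# Set the drying chest to air

## Robot

A 6-joint arm with a two-finger parallel gripper is mounted at the origin on the work surface. World frame = base frame: x ahead of the robot, y to its left, z up, the work surface at z = 0. Lengths are in m, angles in rad, forces in N, time in s.
With the tool pointing down it reaches from about 0.25 to 0.775 m from the base axis. Payload 4 kg.
Tool frame: the origin (TCP) lies midway between the tips of the shut fingers; the grasp point (between the pads) lies 19 mm behind it (grip_point_offset is the distance from the TCP to the grasp point, in m); z points along the fingers, y is the line along which they close (so a half turn about z gives the same grasp; the last joint's range is limited). The gripper opens to 94 mm and grips with 3 to 60 N. Pads are 16 mm wide; open, the fingers measure 119 mm over their backs; the gripper's body (75 mm by 177 mm) begins 78 mm behind the grasp point.
Start: joints at [1.002, 0.087, 1.371, -0, 1.684, -0.103], TCP at [0.247, 0.491, 0.206] pointing down, gripper open.
Joint ranges: [-3.1, 3.1], [-0.76, 2.03], [0.27, 2.55], [-1.08, 4.22], [0.17, 2.65], [-2.57, 2.57]. Speed limits (rad/s): [2.79, 2.79, 3.14, 3.14, 3.14, 3.14].

## Interface

Orientations are given as [roll, pitch, yaw] about the fixed x, y, z axes, in that order (R = Rz(yaw) Ry(pitch) Rx(roll)).
In Python, from bench import * gives the robot as it stands.
- The arm moves only by the tool carry_out, never from a script. Its argument "commands" is a list of rows, each a list of 6 numbers: the shift along the tool's x, y, z in m, then the turn, a rotation vector about the tool's x, y, z in rad. In form: [[tx, ty, tz, rx, ry, rz], ...]. A call has exactly 5 rows; each row is the pose to reach, as a shift and turn from the pose commanded when the call began, along the tool's axes at that moment; what a row does not reach only later rows make up. A row lasts 1/10 s, in which the tool goes at most 50 mm and 8.59 degrees, less where a joint would pass 70% of its speed; a pose out of reach is approached as far as the arm can. A call with a gripper value outside its range is refused whole. "jaw" is the opening, from 0 (shut) to 1 (fully open), set as the call begins (left out, the last holds). The fingers move at their own pace and stop on an object; the grip force is fixed at half the most. Time passes only in rows, so rows that repeat a pose let the fingers close, or fill a call up. It gives the time, the measured TCP pose, the force, the opening and the grip force at its end, in the units of the state.
- get_obs(): the state, without advancing time (a new reading comes with each control period).
- snapshot(name): name is "side" or "top" or "wrist"; returns a dict with "img" (420x560x3 uint8, red, green, blue), "range_z" (420x560 float32, m along the optical axis (not along the pixel's ray), 0 where there is no reading), "fx", "fy", "cx", "cy" (pixels), "distortion" ([k1, k2, p1, p2, k3] as OpenCV has them; the pictures are not rectified), "R" (3x3) and "t" (3): a world point X has camera coordinates R X + t. Camera axes: x right, y down, z forward; pixel columns grow to the right and rows downward; lengths in m; the calibration is good to about 2 mm. A picture is of the moment at which its call begins.
- close_job(): hands the job in; it is judged then, once.
The state is a dict: "time": time; "joint_positions": joint angles; "qvel": joint speeds; "joint_torque": joint torques, N m; "tool_pos": TCP position; "ee_rot": TCP orientation; "wrist_force": force on the tool from outside, world axes, zero at the start; "wrist_torque": the same for the moment, N m; "width": finger opening in m; "finger_force": force on a finger pad.
Only numpy, scipy, OpenCV 4.12 (cv2) and the standard library are available. Lean on these libraries where they do the work, as an engineer would, in place of code of your own. Each camera call takes 0.05 s, during which the arm holds its last target. There are 200 camera calls.

## Task

The little drying chest has just been loaded with cups and tiles. Push its drawer fully shut and raise its lid to half open, 45 degrees, so that it stays there by itself and the cups dry slowly. Leave the other things on the table where they are.

Things in the scene. Friction and masses are not known exactly. Their poses are not given: they have to be found in the camera images.
- chest: Fixed plywood drying chest. Low drawer base 180 (x) x 220 (y) x 60 mm high; on it, set back 50 mm from the base's front, an open compartment 130 x 200 mm whose rim is 135 mm above the table, with two small cups fast inside. Origin: centre of the base's underside, on the table. x points from its front (the drawer side) to its back, y to its left, z up.
- lid (a joint): Angle of the chest's stiff wooden lid, rad: 0 = closed, level on the rim; pi/4 = half open, at 45 degrees; 1.57 = upright. Its hinge runs along the chest's left (+y) rim, parallel to the chest's x, and its free edge with the handle is on the right (-y). Friction holds it wherever it is left; it takes about 5 N at the handle to raise.
- lid_hinge (a point): Point on the lid's hinge axis, midway along it: 25 mm in x, 100 mm in y, 135 mm in z from the chest's origin. The axis is parallel to the chest's x.
- lid_bar (a point): Middle of the lid's handle: a round aluminium bar 12 mm thick and 106 mm long, parallel to the hinge, carried by two arms (9 mm wide, 79 mm clear between them) 45 mm out beyond the lid's free edge. With the lid closed it lies 245 mm from the hinge towards the chest's -y and 5 mm above the hinge's height; it swings with the lid. The lid is 136 x 200 x 10 mm, its underside level with the hinge.
- drawer (a joint): How far the chest's drawer is out towards the chest's -x, m: 0 = fully shut, its wooden front flush with the base. It slides stiffly (about 2 N) and holds a few tiles.
- drawer_pull (a point): Middle of the outer (-x) face of the drawer's wooden pull: a strip 90 mm wide (y), 14 mm high, standing 14 mm out from the drawer's front. The pull's middle is 30 mm above the table; drawer shut, this point is 104 mm in front of the chest's origin. The drawer's front is 200 mm wide, from 7 to 50 mm above the table.
- mug_a: White mug, 76 mm across, 90 mm high, loose, near the chest's left front. Origin: centre of its underside. Bystander.
- mug_b: White mug like the other, loose, on the far left or far right of the table. Origin: centre of its underside. Bystander.
- rolling_pin: Wooden rolling pin, 48 mm thick, 300 mm long with its handles (along its x), lying to the right of the chest. Origin: on the table under its middle. Bystander.
- vase: Terracotta vase, 90 mm across, 125 mm high, loose, on the far left or far right of the table. Origin: centre of its underside. Bystander.
- brush: Brush 200 mm long lying on the right of the table. Bystander.
- spatula: Dark-handled metal spatula 260 mm long lying on the left of the table. Bystander.

How it is judged:
By the outcome, as a careful person would: the job done as asked, in the order asked, and still so for the second after the job is handed in, with the robot touching nothing.
It also fails if it takes over 48 s, if anything falls off the work surface, if the arm or the gripper's body presses on something with over 40 N, if the wrist force passes 120 N, or if a joint passes its speed limit or range.

## Working session

There is one attempt and no reset: what is moved stays moved. The work goes in short steps, Python scripts to look and compute and a tool call to move; the robot and the scene stay as the last step left them, time stands still between calls to the robot, and variables do not carry over. Pictures are saved under pics/ and viewed, at most 10 in all, crops included, and the job is handed in when it is done.

Besides the shell and the picture viewer there is one more tool, called after "Emit:" in YAML: its name, and indented under it one key for each argument. carry_out: Moves the arm, as the interface text tells. Its arguments: {"type":"object","properties":{"commands":{"type":"array","items":{"type":"array","items":{"type":"number"}}},"jaw":{"type":"number"}},"required":["commands"]}

```bash
mkdir -p pics; ls; python3 - <<'E'
from bench import *
import cv2,numpy as np
for n in ("top","side"):
    s=snapshot(n); np.savez(n+".npz",**s); cv2.imwrite(f"pics/{n}0.png",s["img"][:,:,::-1])
    print(n,s["fx"],s["cx"],s["distortion"],-np.array(s["R"]).T@s["t"])
print(get_obs())
E
```

```text
pics
top 478.07514862046366 279.6787301987859 [0.00631501 0.         0.         0.         0.        ] [ 0.32183507 -0.00197445  1.49335722]
side 525.8651168641823 271.07030667519547 [0.03823534 0.         0.         0.         0.        ] [-0.20615399  1.21790513  1.12340245]
{'time': 0.1, 'joint_positions': array([ 1.00190018e+00,  8.78837236e-02,  1.37205939e+00,  1.29392272e-05,
        1.68361822e+00, -1.03114810e-01]), 'qvel': array([-0.0006493 , -0.00183341, -0.00400094,  0.00276108, -0.00048411,
        0.00020961]), 'joint_torque': array([ 2.41181668e-03, -3.41248119e+01, -3.03304446e+01,  7.19128805e-02,
        3.04341910e-02, -9.52721575e-05]), 'tool_pos': array([0.24676083, 0.49099384, 0.20444198]), 'ee_rot': array([-3.13963575e+00, -2.15432105e-04,  2.67581255e+00]), 'wrist_force': array([0.61929976, 0.26787633, 0.22624702]), 'wrist_torque': array([-0.00992865,  0.01109951, -0.01594463]), 'finger_force': 0.0, 'width': 0.09395886187949472}
```

View pics/top0.png

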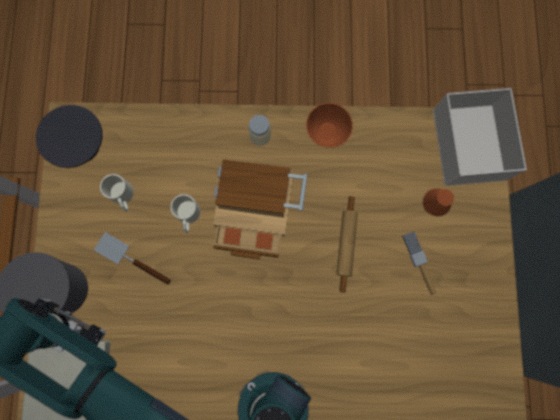

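View pics/side0.png

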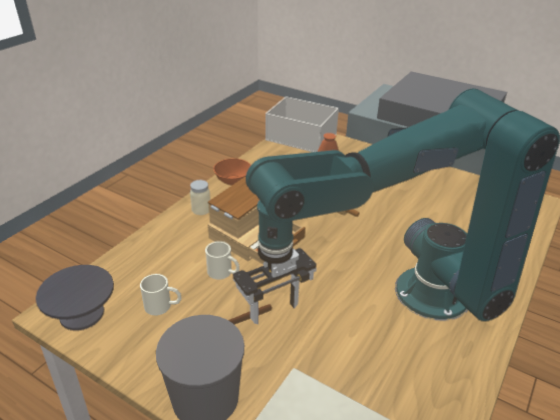

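The top view shows the chest at about (250,210), its closed lid at cols 217-292 and rows 160-213. The bar is on the right at about (303,190), and the open drawer's pull is at about (246,255). Mug_a is at (185,208) and the rolling pin at (347,243).

```bash
cat > h.py <<'E'
import numpy as np,cv2
def cloud(s):
    K=np.array([[s["fx"],0,s["cx"]],[0,s["fy"],s["cy"]],[0,0,1.]])
    v,u=np.mgrid[:420,:560]
    p=cv2.undistortPoints(np.stack([u.ravel(),v.ravel()],1).astype(float).reshape(-1,1,2),K,np.array(s["distortion"])).reshape(420,560,2)
    z=s["range_z"]; C=np.dstack([p[...,0]*z,p[...,1]*z,z])
    W=(C-np.array(s["t"]))@np.array(s["R"]); W[z==0]=np.nan
    return W
def proj(s,X):
    K=np.array([[s["fx"],0,s["cx"]],[0,s["fy"],s["cy"]],[0,0,1.]])
    return cv2.projectPoints(np.atleast_2d(X).astype(float),cv2.Rodrigues(np.array(s["R"]))[0],np.array(s["t"]).astype(float),K,np.array(s["distortion"]))[0].reshape(-1,2)
E
python3 - <<'E'
from h import *
s=dict(np.load("top.npz")); W=cloud(s)
def rect(sl,lo,hi,name):
    w=W[sl]; m=(w[...,2]>lo)&(w[...,2]<hi); 
    n,l,st,_=cv2.connectedComponentsWithStats(m.astype(np.uint8)); k=1+np.argmax(st[1:,4]); P=w[l==k]
    r=cv2.minAreaRect((P[:,:2]*1000).astype(np.float32)); print(name,len(P),r,"medz",np.median(P[:,2]),"mean",P.mean(0))
    return P
rect(np.s_[150:225,205:285],.137,.16,"lid")
rect(np.s_[150:225,287:320],.12,.16,"bar")
rect(np.s_[195:265,205:300],.045,.075,"base/drawer")
rect(np.s_[180:300,325:370],.02,.06,"pin")
rect(np.s_[190:235,165:205],.05,.1,"mug")
np.set_printoptions(precision=3,suppress=True,linewidth=200)
for c in (235,246,260): print(c,[(r,*np.round(W[r,c]*1000).astype(int)) for r in range(205,266,2)])
print("row190",[(c,*np.round(W[190,c]*1000).astype(int)) for c in range(280,312,2)])
i=s["img"][140:280,190:390,::-1]; cv2.imwrite("pics/c1.png",cv2.resize(i,None,fx=4,fy=4,interpolation=cv2.INTER_CUBIC))
E
```

```text
lid 3093 ((639.03125, 70.37696838378906), (207.390380859375, 138.03500366210938), 82.66374969482422) medz 0.15032579580001482 mean [0.63639517 0.07142525 0.15014501]
bar 80 ((596.4566040039062, -57.629661560058594), (44.43832015991211, 56.70163345336914), 82.94425964355469) medz 0.15702110994310048 mean [ 0.58706011 -0.0631946   0.15622781]
base/drawer 1305 ((561.5370483398438, 76.17720031738281), (220.68682861328125, 90.59351348876953), 83.178955078125) medz 0.059549168171001914 mean [0.55065053 0.07550588 0.05965245]
pin 1211 ((488.70806884765625, -220.98699951171875), (47.894203186035156, 299.6497802734375), 83.55651092529297) medz 0.04144053586433265 mean [ 0.48560104 -0.21897639  0.03985336]
mug 295 ((575.0508422851562, 268.61529541015625), (102.5863037109375, 74.95231628417969), 31.92205810546875) medz 0.07838155556785434 mean [0.57875212 0.2758244  0.07634699]
235 [(205, np.int64(581), np.int64(115), np.int64(150)), (207, np.int64(577), np.int64(116), np.int64(140)), (209, np.int64(580), np.int64(120), np.int64(91)), (211, np.int64(579), np.int64(122), np.int64(60)), (213, np.
[... 4597 characters left out ...]
4(625), np.int64(-25), np.int64(154)), (286, np.int64(624), np.int64(-30), np.int64(160)), (288, np.int64(647), np.int64(-39), np.int64(58)), (290, np.int64(647), np.int64(-45), np.int64(59)), (292, np.int64(660), np.int64(-53), np.int64(-1)), (294, np.int64(660), np.int64(-60), np.int64(0)), (296, np.int64(660), np.int64(-66), np.int64(0)), (298, np.int64(660), np.int64(-72), np.int64(1)), (300, np.int64(662), np.int64(-79), np.int64(-7)), (302, np.int64(623), np.int64(-76), np.int64(166)), (304, np.int64(624), np.int64(-82), np.int64(161)), (306, np.int64(660), np.int64(-98), np.int64(2)), (308, np.int64(661), np.int64(-104), np.int64(0)), (310, np.int64(661), np.int64(-111), np.int64(1))]
```

View pics/c1.png

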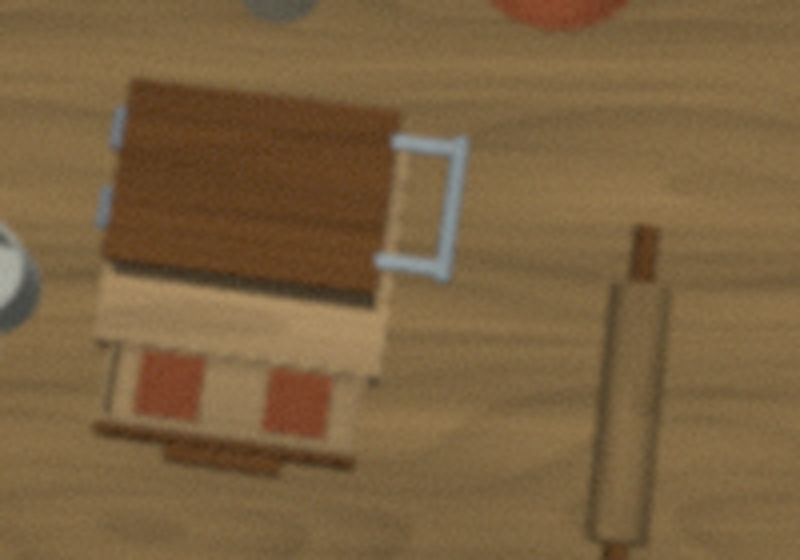

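The crop confirms a chest yaw of about -7°, with the drawer out by about 70 mm. The lid reads high towards the handle, so it may be slightly ajar. I'll fit the whole model to the depth cloud.

```bash
cat >> h.py <<'E'
from scipy.spatial.transform import Rotation as Ro
from scipy.optimize import least_squares
def sd(P,c,h):
    q=np.abs(P-c)-h
    return np.linalg.norm(np.maximum(q,0),axis=1)+np.minimum(q.max(1),0)
def local(P,x,y,yaw): return (P-[x,y,0])@Ro.from_euler('z',yaw).as_matrix()
def model(p,P):
    x,y,yaw,lid,d,dz=p; L=local(P-[0,0,dz],x,y,yaw)
    H=np.array([.025,.1,.135]); Q=(L-H)@Ro.from_euler('x',-lid).as_matrix()
    S=[L[:,2], sd(L,[0,0,.03],[.09,.11,.03]), sd(L,[.025,0,.09],[.065,.1,.045]),
       sd(Q,[0,-.1,.005],[.068,.1,.005]), sd(Q,[0,-.245,.005],[.053,.006,.006]),
       sd(Q,[.044,-.222,.005],[.0045,.023,.004]), sd(Q,[-.044,-.222,.005],[.0045,.023,.004]),
       sd(L,[-.085-d,0,.0285],[.005,.1,.0215]), sd(L,[-.097-d,0,.03],[.007,.045,.007])]
    tray=(L[:,0]<-.09)&(L[:,0]>-.088-d)&(np.abs(L[:,1])<.1)&(L[:,2]<.05)
    r=np.min(S,axis=0); r[tray]=0; return r
def fit(s,p0,box=(.40,.75,-.13,.215)):
    P=cloud(s).reshape(-1,3); P=P[(P[:,0]>box[0])&(P[:,0]<box[1])&(P[:,1]>box[2])&(P[:,1]<box[3])&(P[:,2]<.36)]
    return least_squares(model,p0,args=(P,),loss='soft_l1',f_scale=.006,x_scale=[.01,.01,.05,.05,.01,.01],diff_step=1e-4)
E
python3 - <<'E'
from h import *
s=dict(np.load("top.npz"))
np.set_printoptions(precision=4,suppress=True)
for p0 in ([.612,.074,-.125,.05,.07,0],[.62,.07,-.11,0.01,.06,0.001]):
    r=fit(s,np.array(p0)); p=r.x; print(p,r.cost,"yaw deg",np.degrees(p[2]),"lid deg",np.degrees(p[3]))
Rz=Ro.from_euler('z',p[2]); W=lambda l:Rz.apply(l)+[p[0],p[1],0]
th=p[3]
bar=lambda a: W([.025,.1-.245*np.cos(a)+.005*np.sin(a),.135+.245*np.sin(a)+.005*np.cos(a)])
print("pull now",W([-.104-p[4],0,.03]),"shut",W([-.104,0,.03]))
for a in (0,th,.2,.4,.6,np.pi/4): print(a,bar(a))
i=s["img"][:,:,::-1].copy()
for q in proj(s,[bar(th),bar(0),W([-.104-p[4],0,.03]),*[W([a,b,.06]) for a in(-.09,.09) for b in(-.11,.11)]]): print(q)
E
```

```text
[ 0.6143  0.0713 -0.1313  0.0651  0.0688 -0.0005] 0.04132802637446489 yaw deg -7.525043858035474 lid deg 3.728314741806881
[ 0.6143  0.0712 -0.1314  0.0651  0.0688 -0.0005] 0.041328028463522674 yaw deg -7.527810574950343 lid deg 3.7283464243256637
pull now [0.443  0.0939 0.03  ] shut [0.5112 0.0849 0.03  ]
0 [ 0.6201 -0.0758  0.14  ]
0.06507192075944043 [ 0.6202 -0.0749  0.1559]
0.2 [ 0.6209 -0.07    0.1886]
0.4 [ 0.6229 -0.0547  0.235 ]
0.6 [ 0.6261 -0.0306  0.2775]
0.7853981633974483 [ 0.63   -0.0011  0.3118]
[301.4702 191.7094]
[301.4583 192.9437]
[243.9313 256.7546]
[283.5213 233.8581]
[211.5571 223.6851]
[291.5823 176.5758]
[221.1798 166.7535]
```

Emit:
carry_out:
  commands:
    - [-0.03, -0.028, 0, 0, 0, -0.08]
    - [-0.06, -0.056, 0, 0, 0, -0.17]
    - [-0.095, -0.088, 0, 0, 0, -0.25]
    - [-0.13, -0.12, 0, 0, 0, -0.33]
    - [-0.165, -0.152, 0, 0, 0, -0.335]
  jaw: 0

```text
time: 0.6
tool_pos: [0.3262, 0.2797, 0.205]
ee_rot: [-3.141, -0.0, 3.013]
wrist_force: [1.5, 0.8, -0.1]
width: 0.0572
finger_force: 0.0
```

```bash
cat >> h.py <<'E'
def rel(o,target,tooly_deg=None):
    "tool-axes shift from the present pose to a world target, and the turn still due"
    R=Ro.from_euler('xyz',o["ee_rot"]); ty=R.apply([0,1,0]); a=np.degrees(np.arctan2(ty[1],ty[0]))
    print("t",round(o["time"],2),"pos",o["tool_pos"].round(4),"y-axis deg",a.round(2),"F",o["wrist_force"].round(1),"w",o["width"].round(4))
    for t in np.atleast_2d(target): print("  shift",R.inv().apply(t-o["tool_pos"]).round(4))
E
python3 - <<'E'
from bench import *
from h import *
rel(get_obs(),[[.393,.1,.204],[.393,.1,.022],[.511,.085,.022]])
E
```

```text
Traceback (most recent call last):
  File "h.py", line 33, in rel
    print("t",round(o["time"],2),"pos",o["tool_pos"].round(4),"y-axis deg",a.round(2),"F",o["wrist_force"].round(1),"w",o["width"].round(4))
                                                                                                                        ^^^^^^^^^^^^^^^^
AttributeError: 'float' object has no attribute 'round'
```

Emit:
carry_out:
  commands:
    - [-0.023, -0.043, 0, 0, 0, 0]
    - [-0.045, -0.086, 0, 0, 0, 0]
    - [-0.068, -0.128, 0, 0, 0, 0]
    - [-0.09, -0.171, 0, 0, 0, 0]
    - [-0.09, -0.171, 0.04, 0, 0, 0]

```text
time: 1.1
tool_pos: [0.3982, 0.0953, 0.17]
ee_rot: [3.141, 0.012, 3.001]
wrist_force: [0.5, 0.7, 0.4]
width: 0.0174
finger_force: 0.0
```

Emit:
carry_out:
  commands:
    - [0, 0, 0.04, 0, 0, 0]
    - [0, 0, 0.08, 0, 0, 0]
    - [0, 0, 0.12, 0, 0, 0]
    - [0, 0, 0.146, 0, 0, 0]
    - [0, 0, 0.146, 0, 0, 0]

```text
time: 1.6
tool_pos: [0.3888, 0.0997, 0.0151]
ee_rot: [-3.139, -0.01, 3.011]
wrist_force: [-0.7, -1.2, -0.3]
width: 0.0002
finger_force: 0.0
```

```bash
sed -i 's/o\["width"\].round(4)/round(o["width"],4)/' h.py; python3 - <<'E'
from bench import *
from h import *
rel(get_obs(),[[.443,.094,.022],[.511,.085,.022]])
s=snapshot("wrist"); cv2.imwrite("pics/w1.png",s["img"][:,:,::-1])
E
```

```text
t 1.6 pos [0.3888 0.0997 0.0151] y-axis deg 82.5 F [-0.7 -1.2 -0.3] w 0.0002
  shift [-0.0544  0.0014 -0.0075]
  shift [-0.123   0.0014 -0.0082]
```

View pics/w1.png

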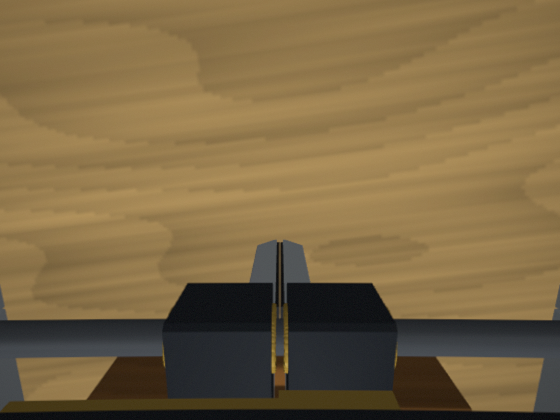

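The wrist view shows the shut fingers clear on the table, with the brown pull just behind them at the bottom of the picture. Next I push the drawer.

Emit:
carry_out:
  commands:
    - [-0.012, 0.001, -0.004, 0, 0, 0]
    - [-0.024, 0.001, -0.004, 0, 0, 0]
    - [-0.036, 0.001, -0.004, 0, 0, 0]
    - [-0.044, 0.001, -0.004, 0, 0, 0]
    - [-0.052, 0.001, -0.004, 0, 0, 0]

```text
time: 2.15
tool_pos: [0.4457, 0.0944, 0.0239]
ee_rot: [3.141, -0.0, 3.011]
wrist_force: [-2.2, 0.6, 0.1]
width: 0.0004
finger_force: 0.9
```

Emit:
carry_out:
  commands:
    - [-0.008, 0, 0, 0, 0, 0]
    - [-0.016, 0, 0, 0, 0, 0]
    - [-0.024, 0, 0, 0, 0, 0]
    - [-0.032, 0, 0, 0, 0, 0]
    - [-0.04, 0, 0, 0, 0, 0]

```text
time: 2.65
tool_pos: [0.485, 0.0892, 0.0233]
ee_rot: [3.142, -0.0, 3.011]
wrist_force: [-1.5, 0.5, 1.0]
width: 0.0005
finger_force: 0.9
```

```bash
python3 - <<'E'
from bench import *
from h import *
rel(get_obs(),[[.443,.094,.022],[.511,.085,.022]])
E
```

```text
t 2.65 pos [0.485  0.0892 0.0233] y-axis deg 82.51 F [-1.5  0.5  1. ] w 0.0005
  shift [ 0.0422 -0.0007  0.0014]
  shift [-0.0264 -0.0007  0.0013]
```

Emit:
carry_out:
  commands:
    - [-0.004, 0, 0, 0, 0, 0]
    - [-0.008, 0, 0, 0, 0, 0]
    - [-0.011, 0, 0, 0, 0, 0]
    - [-0.013, 0, 0, 0, 0, 0]
    - [-0.015, 0, 0, 0, 0, 0]

```text
time: 3.15
tool_pos: [0.4993, 0.0873, 0.0234]
ee_rot: [-3.142, -0.0, 3.011]
wrist_force: [-1.0, -1.1, 1.4]
width: 0.001
finger_force: 0.8
```

Emit:
carry_out:
  commands:
    - [-0.001, 0, 0, 0, 0, 0]
    - [-0.002, 0, 0, 0, 0, 0]
    - [-0.003, 0, 0, 0, 0, 0]
    - [-0.004, 0, 0, 0, 0, 0]
    - [-0.004, 0, 0, 0, 0, 0]

```text
time: 3.65
tool_pos: [0.5017, 0.0869, 0.0234]
ee_rot: [-3.141, -0.004, 3.011]
wrist_force: [-6.4, 0.7, 3.0]
width: 0.0003
finger_force: 3.0
```

Emit:
carry_out:
  commands:
    - [-0.002, 0, 0, 0, 0, 0]
    - [-0.003, 0, 0, 0, 0, 0]
    - [-0.004, 0, 0, 0, 0, 0]
    - [-0.004, 0, 0, 0, 0, 0]
    - [-0.004, 0, 0, 0, 0, 0]

```text
time: 4.15
tool_pos: [0.5017, 0.0869, 0.0234]
ee_rot: [-3.141, -0.013, 3.011]
wrist_force: [-16.1, 1.4, 12.0]
width: 0.0002
finger_force: 7.9
```

Emit:
carry_out:
  commands:
    - [0.02, 0, 0, 0, 0, 0]
    - [0.05, 0, 0, 0, 0, 0]
    - [0.06, 0, -0.045, 0, 0, 0]
    - [0.06, 0, -0.09, 0, 0, 0]
    - [0.06, 0, -0.135, 0, 0, 0]

```text
time: 4.65
tool_pos: [0.4476, 0.094, 0.1599]
ee_rot: [3.142, 0.002, 3.011]
wrist_force: [0.2, -0.1, -0.2]
width: 0.0006
finger_force: 0.0
```

Emit:
carry_out:
  commands:
    - [0, -0.01, -0.045, 0, 0, 0]
    - [0, -0.03, -0.085, 0, 0, 0]
    - [0, -0.07, -0.105, 0, 0, 0]
    - [0, -0.11, -0.105, 0, 0, 0]
    - [0, -0.11, -0.105, 0, 0, 0]
  jaw: 0.45

```text
time: 5.15
tool_pos: [0.4342, -0.0189, 0.2651]
ee_rot: [-3.139, 0.005, 3.004]
wrist_force: [0.6, 0.8, 0.0]
width: 0.0373
finger_force: 0.0
```

```bash
python3 - <<'E'
from bench import *
from h import *
np.set_printoptions(precision=4,suppress=True)
s=snapshot("top"); np.savez("t2.npz",**s); cv2.imwrite("pics/t2.png",cv2.resize(s["img"][130:290,170:390,::-1],None,fx=3,fy=3))
rel(get_obs(),[[.6202,-.077,.25],[.6202,-.077,.137]])
E
```

```text
t 5.2 pos [ 0.434  -0.0168  0.2642] y-axis deg 82.25 F [-0.2 -0.5  0.9] w 0.0404
  shift [-0.1925 -0.0345  0.0148]
  shift [-0.1922 -0.0345  0.1278]
```

View pics/t2.png

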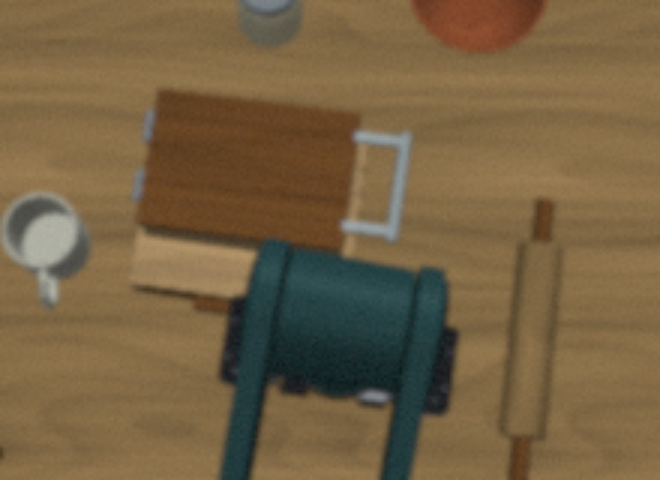

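Drawer pull now sits against the base front, hidden partly by the wrist. The bar's middle is at about (303,191.7) in the full image, or y ≈ -0.079.

Emit:
carry_out:
  commands:
    - [-0.045, -0.01, 0, 0, 0, 0]
    - [-0.09, -0.02, 0, 0, 0, 0]
    - [-0.135, -0.03, 0, 0, 0, 0]
    - [-0.175, -0.036, 0, 0, 0, 0]
    - [-0.192, -0.036, 0, 0, 0, 0]

```text
time: 5.7
tool_pos: [0.622, -0.0754, 0.2605]
ee_rot: [3.141, -0.002, 3.011]
wrist_force: [-0.3, 0.1, -0.6]
width: 0.0418
finger_force: 0.0
```

Emit:
carry_out:
  commands:
    - [0, 0, 0.01, 0, 0, 0]
    - [0, 0, 0.03, 0, 0, 0]
    - [0, 0, 0.045, 0, 0, 0]
    - [0, 0, 0.05, 0, 0, 0]
    - [0, 0, 0.05, 0, 0, 0]

```text
time: 6.2
tool_pos: [0.618, -0.075, 0.2122]
ee_rot: [3.141, -0.002, 3.011]
wrist_force: [-0.6, 0.7, -0.2]
width: 0.0425
finger_force: 0.0
```

```bash
python3 - <<'E'
from bench import *
from h import *
s=snapshot("wrist"); cv2.imwrite("pics/w2.png",s["img"][:,:,::-1])
rel(get_obs(),[[.6202,-.079,.25],[.6202,-.079,.137]])
p=[.6143,.0713-.002,-.1313]
W=lambda l:Ro.from_euler('z',p[2]).apply(l)+[p[0],p[1],0]
print(proj(s,[[.62,-.079,.156],[.62,-.079,.14]]))
w=cloud(s); np.savez("w2.npz",**s)
Q=w.reshape(-1,3); L=local(Q,*p); m=(L[:,2]>.13)&(L[:,2]<.18)&(abs(L[:,0]-.025)<.03)&(L[:,1]<-.118)&(L[:,1]>-.18)
print(m.sum(),np.percentile(L[m],[5,50,95],axis=0))
m=(abs(L[:,0]-.025)<.06)&(L[:,1]<.0)&(L[:,1]>-.098)&(L[:,2]>.13)&(L[:,2]<.18); print(m.sum(), np.linalg.lstsq(np.c_[L[m][:,1],np.ones(m.sum())],L[m][:,2],rcond=None)[0] if m.sum() else 0)
E
```

```text
t 6.25 pos [ 0.6186 -0.0753  0.2135] y-axis deg 82.53 F [-1.  -0.5  0.1] w 0.0424
  shift [-0.0021 -0.0035 -0.0365]
  shift [-0.0021 -0.0035  0.0765]
[[273.41034045 231.07498232]
 [273.76876941 224.91740136]]
1275 [[-0.00218373 -0.15010898  0.15650211]
 [ 0.02405502 -0.14499129  0.15978716]
 [ 0.05175093 -0.13931357  0.16128056]]
17392 [-0.06010474  0.15086771]
```

View pics/w2.png

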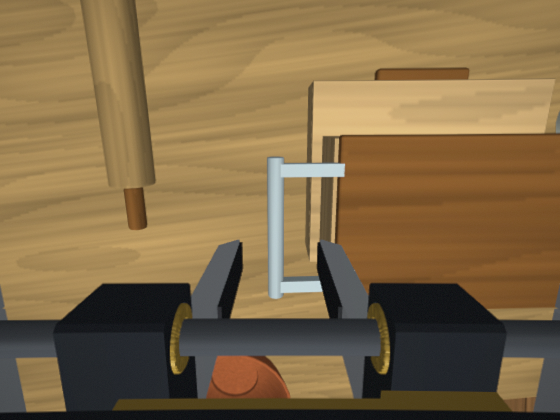

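The wrist view shows the bar at (276,228), centred between the open fingers at cols 240-320 and clear of the lid edge at col 337. Depth puts the bar at z ≈ 0.154, which means the lid is about 3.5° ajar.

Emit:
carry_out:
  commands:
    - [-0.001, -0.003, 0.02, 0, 0, 0]
    - [-0.001, -0.003, 0.04, 0, 0, 0]
    - [-0.001, -0.003, 0.06, 0, 0, 0]
    - [-0.001, -0.003, 0.075, 0, 0, 0]
    - [-0.001, -0.003, 0.077, 0, 0, 0]

```text
time: 6.75
tool_pos: [0.6187, -0.0786, 0.1348]
ee_rot: [3.141, -0.003, 3.011]
wrist_force: [-0.1, 0.0, -0.6]
width: 0.0422
finger_force: 0.0
```

Emit:
carry_out:
  commands:
    - [0, 0, 0, 0, 0, 0]
    - [0, 0, 0, 0, 0, 0]
    - [0, 0, 0, 0, 0, 0]
    - [0, 0, 0, 0, 0, 0]
    - [0, 0, 0, 0, 0, 0]
  jaw: 0

```text
time: 7.25
tool_pos: [0.6203, -0.0783, 0.1375]
ee_rot: [3.14, 0.002, 3.011]
wrist_force: [-0.3, 0.7, 1.8]
width: 0.0109
finger_force: 30.0
```

```bash
python3 - <<'E'
from bench import *
from h import *
o=get_obs(); p=[.6143,.0693,-.1313]
rel(o,[[.62,-.0777,.1355]]); print(local(o["tool_pos"],*p), o["finger_force"])
# offset of the bar pose for lid angle a, relative to a0, in (chest y, z)
b=lambda a:np.array([-.245*np.cos(a)+.005*np.sin(a),.245*np.sin(a)+.005*np.cos(a)])
a0=.06
for a in np.linspace(a0,np.pi/4,11): print(np.round(a,3),(b(a)-b(a0)).round(4))
E
```

```text
t 7.25 pos [ 0.6203 -0.0783  0.1375] y-axis deg 82.53 F [-0.3  0.7  1.8] w 0.0109
  shift [0.0004 0.0005 0.002 ]
[ 0.02528393 -0.14552473  0.13750198] 30.00071346759796
0.06 [0. 0.]
0.133 [0.0021 0.0177]
0.205 [0.0054 0.0351]
0.278 [0.01   0.0523]
0.35 [0.0158 0.0691]
0.423 [0.0229 0.0854]
0.495 [0.0311 0.1012]
0.568 [0.0404 0.1163]
0.64 [0.0508 0.1307]
0.713 [0.0622 0.1443]
0.785 [0.0746 0.1571]
```

Emit:
carry_out:
  commands:
    - [0, 0.001, -0.009, 0, 0, 0]
    - [0, 0.002, -0.018, 0, 0, 0]
    - [0, 0.0036, -0.0265, 0, 0, 0]
    - [0, 0.0054, -0.035, 0, 0, 0]
    - [0, 0.0076, -0.0438, 0, 0, 0]

```text
time: 7.75
tool_pos: [0.6211, -0.0711, 0.1807]
ee_rot: [3.141, 0.001, 3.011]
wrist_force: [4.9, 1.5, -6.4]
width: 0.0108
finger_force: 30.0
```

```bash
python3 - <<'E'
from bench import *
from h import *
o=get_obs(); rel(o,[[.62,-.0777,.1355]]); print(local(o["tool_pos"],.6143,.0693,-.1313),o["finger_force"],o["wrist_torque"])
E
```

```text
t 7.75 pos [ 0.6211 -0.0711  0.1807] y-axis deg 82.52 F [ 4.9  1.5 -6.4] w 0.0108
  shift [ 0.0002 -0.0067  0.0452]
[ 0.025096   -0.13828256  0.18073084] 29.998469352722168 [ 0.08196346 -0.85280125  0.02664517]
```

Emit:
carry_out:
  commands:
    - [0, 0.0024, -0.0085, 0, 0, 0]
    - [0, 0.0052, -0.017, 0, 0, 0]
    - [0, 0.0082, -0.0253, 0, 0, 0]
    - [0, 0.0117, -0.0335, 0, 0, 0]
    - [0, 0.0153, -0.0416, 0, 0, 0]

```text
time: 8.25
tool_pos: [0.623, -0.0566, 0.2224]
ee_rot: [-3.141, 0.001, 3.01]
wrist_force: [6.0, -0.3, -5.4]
width: 0.0113
finger_force: 30.0
```

Emit:
carry_out:
  commands:
    - [0, 0.004, -0.008, 0, 0, 0]
    - [0, 0.0082, -0.0158, 0, 0, 0]
    - [0, 0.0127, -0.0234, 0, 0, 0]
    - [0, 0.0175, -0.0309, 0, 0, 0]
    - [0, 0.0226, -0.0383, 0, 0, 0]

```text
time: 8.75
tool_pos: [0.6258, -0.0351, 0.261]
ee_rot: [-3.139, 0.001, 3.009]
wrist_force: [5.1, -2.9, -6.1]
width: 0.0112
finger_force: 30.0
```

Emit:
carry_out:
  commands:
    - [0, 0.0053, -0.007, 0, 0, 0]
    - [0, 0.011, -0.014, 0, 0, 0]
    - [0, 0.0167, -0.0206, 0, 0, 0]
    - [0, 0.0228, -0.0271, 0, 0, 0]
    - [0, 0.0285, -0.033, 0, 0, 0]

```text
time: 9.25
tool_pos: [0.6294, -0.0079, 0.2947]
ee_rot: [-3.137, 0.002, 3.008]
wrist_force: [3.7, -4.4, -3.0]
width: 0.0111
finger_force: 30.0
```

```bash
python3 - <<'E'
from bench import *
from h import *
o=get_obs(); rel(o,[[.62,-.0777,.1355]]); L=local(o["tool_pos"],.6143,.0693,-.1313); print(L,o["finger_force"],o["wrist_torque"])
b=np.array([L[1]-.1,L[2]+.0175-.135]); print(np.hypot(*b),np.degrees(np.arctan2(b[1],-b[0])-np.arctan2(.005,.245)))
s=snapshot("top"); np.savez("t3.npz",**s)
for n in ("side",): s=snapshot(n); np.savez("s3.npz",**s); cv2.imwrite("pics/s3.png",cv2.resize(s["img"][140:300,160:360,::-1],None,fx=3.5,fy=3.5))
E
```

```text
t 9.25 pos [ 0.6294 -0.0079  0.2947] y-axis deg 82.32 F [ 3.7 -4.4 -3. ] w 0.0111
  shift [ 0.0003 -0.0698  0.1595]
[ 0.02506935 -0.07451373  0.29470733] 30.003937482833862 [-1.09884552 -0.74858688  0.07135765]
0.2487116362201655 44.26964273833844
```

View pics/s3.png

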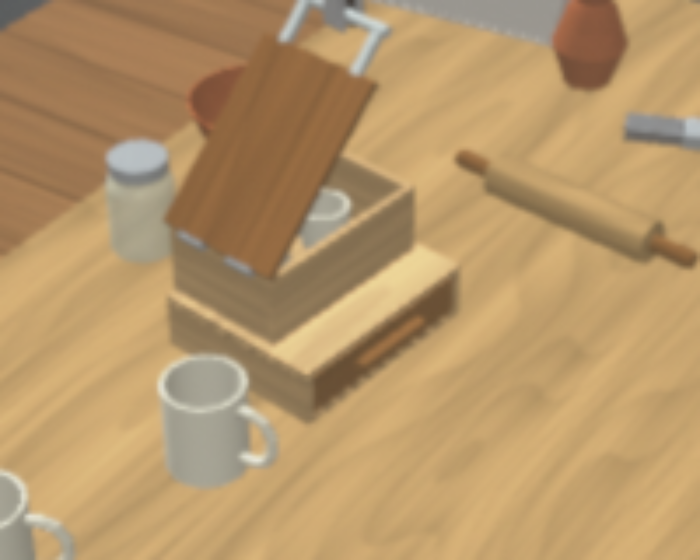

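The side view shows the drawer flush and the lid at about 45°, with the mugs and the rolling pin undisturbed. I'll measure the lid angle from depth.

```bash
cat >> h.py <<'E'
def lidang(s,p=(.6143,.0693,-.1313)):
    L=local(cloud(s).reshape(-1,3),*p); d=L-[.025,.1,.135]
    r=-.7071*d[:,1]+.7071*d[:,2]; n=.7071*d[:,1]+.7071*d[:,2]
    m=(abs(d[:,0])<.06)&(r>.02)&(r<.185)&(abs(n-.01)<.025)
    for _ in range(3):
        k=np.polyfit(r[m],n[m],1); m&=abs(n-np.polyval(k,r))<.012
    return 45+np.degrees(np.arctan(k[0])),k[1],m.sum()
E
python3 - <<'E'
from h import *
for f in("t3","s3"): print(f,lidang(dict(np.load(f+".npz"))))
E
```

```text
t3 (np.float64(43.73794897195678), np.float64(0.00967937158981432), np.int64(1021))
s3 (np.float64(44.21174591210165), np.float64(0.009045202396949913), np.int64(1586))
```

Emit:
carry_out:
  commands:
    - [0, 0.0015, -0.0015, 0, 0, 0]
    - [0, 0.003, -0.003, 0, 0, 0]
    - [0, 0.003, -0.003, 0, 0, 0]
    - [0, 0.003, -0.003, 0, 0, 0]
    - [0, 0.003, -0.003, 0, 0, 0]

```text
time: 9.85
tool_pos: [0.6298, -0.005, 0.2975]
ee_rot: [-3.138, 0.002, 3.008]
wrist_force: [3.8, -5.3, -0.1]
width: 0.011
finger_force: 30.0
```

```bash
python3 - <<'E'
from bench import *
from h import *
for n in("top","side","top","side"): print(n,lidang(snapshot(n)))
rel(get_obs(),[0,0,0])
E
```

```text
top (np.float64(44.81255669817773), np.float64(0.009239598225022823), np.int64(982))
side (np.float64(44.82328777723619), np.float64(0.00902616670086356), np.int64(1592))
top (np.float64(44.72138057517602), np.float64(0.009397951385087793), np.int64(989))
side (np.float64(44.77577283465122), np.float64(0.009098123892039902), np.int64(1582))
t 10.05 pos [ 0.6298 -0.0051  0.2975] y-axis deg 82.33 F [ 3.3 -5.7  0.3] w 0.0113
  shift [ 0.6255 -0.0779  0.2963]
```

Emit:
carry_out:
  commands:
    - [0, 0, 0, 0, 0, 0]
    - [0, 0, 0, 0, 0, 0]
    - [0, 0, 0, 0, 0, 0]
    - [0, 0, 0, 0, 0, 0]
    - [0, 0, 0, 0, 0, 0]
  jaw: 0.4

```text
time: 10.55
tool_pos: [0.6295, -0.0022, 0.2961]
ee_rot: [3.141, -0.001, 3.011]
wrist_force: [-0.0, 0.2, 0.2]
width: 0.0374
finger_force: 0.0
```

Emit:
carry_out:
  commands:
    - [0, 0, -0.01, 0, 0, 0]
    - [0, 0, -0.02, 0, 0, 0]
    - [0, 0, -0.04, 0, 0, 0]
    - [0, 0, -0.06, 0, 0, 0]
    - [0, 0, -0.08, 0, 0, 0]

```text
time: 11.05
tool_pos: [0.6297, -0.0025, 0.3783]
ee_rot: [3.141, 0.002, 3.011]
wrist_force: [0.9, -0.6, -0.1]
width: 0.0376
finger_force: 0.0
```

```bash
python3 - <<'E'
from bench import *
from h import *
for n in("top","side","top","side"): s=snapshot(n); print(n,lidang(s))
cv2.imwrite("pics/s4.png",s["img"][:,:,::-1]); rel(get_obs(),[0,0,0])
E
```

```text
top (np.float64(44.73515629101361), np.float64(0.009423724057058254), np.int64(853))
side (np.float64(44.772747684722745), np.float64(0.009155921015218223), np.int64(1582))
top (np.float64(44.65653136923305), np.float64(0.009600231484178974), np.int64(848))
side (np.float64(44.798148403808256), np.float64(0.009029340721075696), np.int64(1591))
t 11.25 pos [ 0.63   -0.0025  0.377 ] y-axis deg 82.51 F [ 0.4  0.7 -1. ] w 0.0373
  shift [ 0.6257 -0.0797  0.3758]
```

View pics/s4.png

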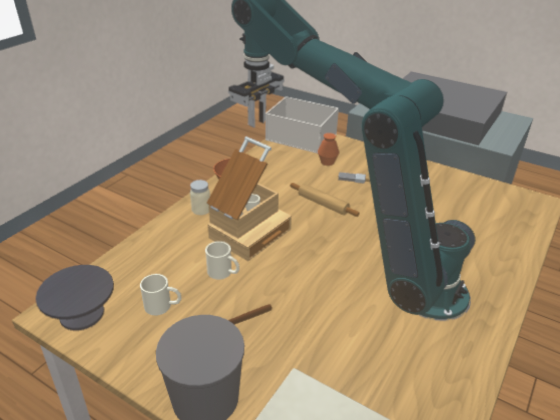

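Gripper is clear and the lid holds at about 44.8°. I'll check the drawer front against the base front, then hand in.

```bash
python3 - <<'E'
from bench import *
from h import *
s=snapshot("top"); p=fit(s,np.array([.6143,.0693,-.1313,.78,.005,0]),(.40,.72,-.13,.215)).x; print("fit",p.round(4))
L=local(cloud(s).reshape(-1,3),*p[:3])
m=(abs(L[:,1])<.035)&(L[:,2]>.02)&(L[:,2]<.045)&(L[:,0]<-.085)&(L[:,0]>-.2); print("pull x",np.percentile(L[m,0],[2,50]),m.sum())
if p[4]<.003: print(close_job())
E
```

```text
fit [ 6.088e-01  7.220e-02 -1.710e-01  7.739e-01 -7.000e-04 -5.000e-04]
pull x [-0.10014826 -0.0935551 ] 24
the job is handed in; nothing more can be done
None
```

The drawer is pushed shut against its stop, the lid stands by itself at about 44.8°, and the job is handed in at about 11 s; the mugs and rolling pin looked undisturbed in the last side view.

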